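Lock the pump skid's hitch pin with its linchpin

ROBOT

A 6-joint arm with a two-finger parallel gripper is mounted at the origin on the work surface. World frame = base frame: x ahead of the robot, y to its left, z up, the work surface at z = 0. Lengths are in m, angles in rad, forces in N, time in s.
With the tool pointing down it reaches from about 0.3 to 0.875 m from the base axis. Payload 6.4 kg.
Tool frame: the origin (TCP) lies between the finger pads; the fingertips stand 19 mm ahead of it and the grasp point (between the pads) is the TCP (ctrl.tips_ahead is the z of the fingertips in the tool frame, in m); z points along the fingers, y is the line along which they close (so a half turn about z gives the same grasp; the last joint's range is limited). The gripper opens to 85 mm and grips with 20 to 120 N. Pads are 22 mm wide; open, the fingers measure 114 mm over their backs; the gripper's body (76 mm by 85 mm) begins 54 mm behind the grasp point. The pads swing forward as they close: fully open they stand 13 mm farther back than shut.
Start: joints at [-1.542, 0.181, 1.607, -0, 1.354, -0.206], TCP at [0.134, -0.559, 0.211] pointing down, gripper open.
Joint ranges: [-2.99, 2.99], [-0.89, 2.07], [0.3, 2.58], [-1.14, 4.28], [0, 2.63], [-3.12, 3.12]. Speed limits (rad/s): [2.57, 2.57, 3.01, 3.14, 3.14, 3.14].

INTERFACE

Orientations are given as a unit quaternion [w, x, y, z].
In Python, from bench import readout, vision, ctrl gives the robot as it stands.
- The arm moves only by the tool play_rows, never from a script. Its arguments are lists of equal length, an entry for each row: "xyz": the shift along the tool's x, y, z in mm, a list of three; "rot": the turn, a rotation vector about the tool's x, y, z in rad, a list of three; "grip": the opening, from 0 (shut) to 1 (fully open). In form: {"xyz": [[x, y, z], ...], "rot": [[rx, ry, rz], ...], "grip": [grip, ...]}. A call has exactly 10 rows; each row is the pose to reach, as a shift and turn from the pose commanded when the call began, along the tool's axes at that moment; what a row does not reach only later rows make up. A row lasts 1/8 s, in which the tool goes at most 62.5 mm and 10.7 degrees, less where a joint would pass 70% of its speed; a pose out of reach is approached as far as the arm can. A call with a gripper value outside its range is refused whole. The fingers move at their own pace and stop on an object; the grip force is fixed at half the most. Time passes only in rows, so rows that repeat a pose let the fingers close, or fill a call up. It gives the time, the measured TCP pose, the force, the opening and the grip force at its end, in the units of the state.
- readout.get_obs(): the state, without advancing time (a new reading comes with each control period).
- vision.camera(name): name is "scene" or "top" or "wrist"; returns a dict with "color" (400x640x3 uint8, red, green, blue), "depth" (400x640 float32, m along the optical axis (not along the pixel's ray), 0 where there is no reading), "camera_matrix" (3x3 intrinsics, pixels), "extrinsics" (4x4, takes a point from camera to world coordinates); the wrist camera has in their place "hand_eye" (4x4, takes a point from camera to tool coordinates, whose origin is the TCP and whose axes are the flange's). Camera axes: x right, y down, z forward; pixel columns grow to the right and rows downward; lengths in m; the calibration is good to about 2 mm. A picture is of the moment at which its call begins: read the wrist's pose just before it.
- ctrl.hand_in(): hands the job in; it is judged then, once.
The state is a dict: "time_s": time; "q": joint angles; "dq": joint speeds; "joint_efforts": joint torques, N m; "eef_pos": TCP position; "eef_rot": TCP orientation; "wrist_force": force on the tool from outside, world axes, zero at the start; "torque": the same for the moment, N m; "opening": opening from 0.0 (shut) to 1.0 (fully open); "grasp_force": force on a finger pad.
Only numpy, scipy, OpenCV 4.12 (cv2) and the standard library are available. Lean on these libraries where they do the work, as an engineer would, in place of code of your own. Each camera call takes 0.05 s, during which the arm holds its last target. There are 200 camera calls.

TASK

On the pump skid, lock the hitch pin of the drawbar clevis with the linchpin that stands in the wooden rack: put the linchpin down through the cross hole in the hitch pin's free end until its head sits fully home, with the open ring facing outwards over that free end, then swing the sprung ring down over the end until it snaps shut round the hitch pin and under the linchpin's tip. The hitch pin has crept back a little in its lugs, so feel along it for the hole, ease the pin in and work the ring with light hand pressure, forcing nothing; leave the other pins and the loose parts around where they are.

Things in the scene. Friction and masses are not known exactly. Their poses are not given: they have to be found in the camera images.
- linchpin: Bare steel linchpin, about 110 to 190 g, standing head up in one of the rack's three holes; the only pin there with a wire ring out to one side. Origin on its axis at the shoulder (underside of the head), z up the axis; its open ring points to its own +x. Shank below: 11 mm diameter, 40 mm long, the last 1 mm bevelled to 10 mm. In the rack the shoulder rests on the rack's top, 55 mm above the bench.
- linchpin_head (a point): Centre of the head's top face, 30 mm above the shoulder. The head is a block 18 mm (x) by 16 mm (y) by 30 mm high with flat sides. The ring's wire enters it 6 mm above the shoulder along y; higher than 11 mm over the shoulder the y faces are free to grip (the wire stands clear to the +x side).
- linchpin_tip (a point): Tip of the linchpin's shank, on the axis, 40 mm below the shoulder.
- ring (a joint): Swing of the sprung ring about the linchpin's y: 0 = open stop (straight out to +x, slightly raised), 1.70 = locked stop (down along the shank, bow under the tip). Over-centre spring: it stays at either stop, takes about 6 to 9 N across the bow to start moving, less towards half way, and past about 0.85 rad snaps on to the other stop by itself.
- ring_bow (a point): Middle of the ring's far end (the bow), on the wire's centre line, 50.5 mm from the hinge axis. Wire 5 mm thick, ring 48 mm wide over all. Open, it lies 50 mm out from the linchpin's axis and 12 mm above the shoulder.
- skid: Grey steel skid plate (200 x 400 x 12 mm, fixed) with a pump and the drawbar clevis. Origin on the bench, z up. The hitch pin lies level along the skid's y (x = 0), centre line 85 mm up, through two lugs (60 mm wide, tops 115 mm up, nearest face at y = +32 mm); its free end points to -y. The pump stands beyond y = +140 mm, up to 210 mm high; the pin's cranked handle is near y = +121 mm, 146 mm high.
- hole_home (a point): Fixed point on the skid at y = -13 mm, 96 mm above the bench: where the mouth of the hitch pin's vertical cross hole (12.5 mm, right through) lies when the hitch pin is pushed fully home. It has crept back: the hole really lies 4 to 22 mm from here towards the skid's +y (how far is not reported), x exact. The pin is stiff in its lugs (slides only under about 25 N).
- free_end (a point): Fixed point on the skid: centre of the hitch pin's end face when fully home, 16 mm outside the hole; it creeps with the hole. The free end is milled square, 22 x 22 mm (top 96 mm, underside 74 mm above the bench), from the end face to 18 mm inside the hole; from there it is round, 28 mm, 3 mm higher. Outside the end face nothing stands higher than 22 mm.
- rack: Wooden pin rack, 70 (x) x 240 (y) x 55 mm, fixed; three 14 mm holes 80 mm apart along its y. Origin under its centre.
- clevis_pin: Plain clevis pin with a round flat head (24 mm, 11 mm high), in another hole of the rack; to be left alone. Origin under the head.
- eye_pin: Pin with a fixed upright eye (36 mm high) in another hole of the rack; to be left alone. Origin under its collar.
- bearing: Ball bearing ring, 48 mm across, 14 mm high, lying on the skid plate; to be left alone. Origin under its centre.
- grease_tin: Metal tin, 72 mm across, 85 mm high, on the bench; to be left alone. Origin under its centre.
- screwdriver: Screwdriver, 200 mm, black handle, lying on the bench; to be left alone.
- impeller: Brass pump impeller, 90 mm across, 30 mm high, lying on the bench; to be left alone. Origin under its centre.

How it is judged:
By the outcome, as a careful person would: the job done as asked, in the order asked, and still so for the second after the job is handed in, with the robot touching nothing.
It also fails if it takes over 70 s, if anything falls off the work surface, if the arm or the gripper's body presses on something with over 40 N, if the wrist force passes 120 N, or if a joint passes its speed limit or range.

## Working session

There is one attempt and no reset: what is moved stays moved. The work goes in short steps, Python scripts to look and compute and a tool call to move; the robot and the scene stay as the last step left them, time stands still between calls to the robot, and variables do not carry over. Pictures are saved under pics/ and viewed, at most 10 in all, crops included, and the job is handed in when it is done.

Besides the shell and the picture viewer there is one more tool, called after "Emit:" as name(argument=value, ...), one argument or row to a line, values as JSON. play_rows: Moves the arm, as the interface text tells. Its arguments: {"type":"object","properties":{"xyz":{"type":"array","items":{"type":"array","items":{"type":"number"}}},"rot":{"type":"array","items":{"type":"array","items":{"type":"number"}}},"grip":{"type":"array","items":{"type":"number"}}},"required":["xyz","rot","grip"]}

```bash
mkdir -p pics; ls
python3 - <<'E'
from bench import readout, vision, ctrl
import cv2, numpy as np
o=readout.get_obs(); print({k:np.round(v,3) for k,v in o.items()}, ctrl.tips_ahead)
for n in("scene","top"):
    c=vision.camera(n); np.savez(f"{n}.npz",**c)
    cv2.imwrite(f"pics/{n}.png",c["color"][...,::-1]); print(n,c["camera_matrix"].round(1),c["extrinsics"].round(3))
E
```

```text
pics
{'time_s': np.float64(0.0), 'q': array([-1.542,  0.182,  1.608,  0.   ,  1.354, -0.206]), 'dq': array([-0.   ,  0.   ,  0.001, -0.001,  0.   , -0.001]), 'joint_efforts': array([ 0.0000e+00, -4.4488e+01, -3.5134e+01, -0.0000e+00,  9.0000e-03,
        0.0000e+00]), 'eef_pos': array([ 0.134, -0.559,  0.211]), 'eef_rot': array([-0.001,  0.993,  0.117,  0.   ]), 'wrist_force': array([ 0.306,  0.037, -0.444]), 'torque': array([0.066, 0.009, 0.027]), 'grasp_force': np.float64(0.0), 'opening': np.float64(0.998)} 0.019
scene [[498.6   0.  318.1]
 [  0.  498.6 184.7]
 [  0.    0.    1. ]] [[-0.813  0.302 -0.498  1.05 ]
 [ 0.583  0.424 -0.693  0.558]
 [ 0.002 -0.854 -0.521  0.591]
 [ 0.     0.     0.     1.   ]]
top [[472.8   0.  323.1]
 [  0.  472.8 201.2]
 [  0.    0.    1. ]] [[-0.014 -0.994  0.11   0.474]
 [-0.999  0.01  -0.037 -0.07 ]
 [ 0.036 -0.111 -0.993  0.925]
 [ 0.     0.     0.     1.   ]]
```

View pics/scene.png

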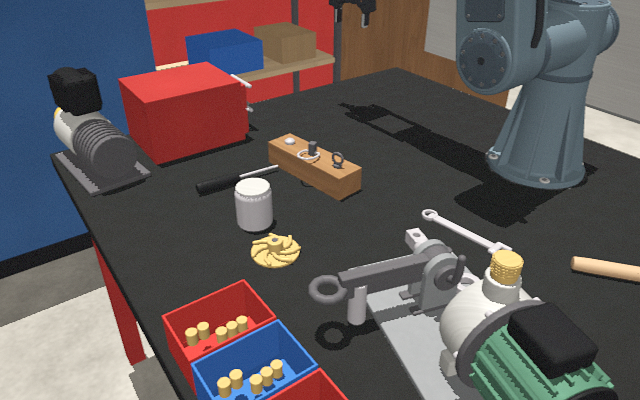

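View pics/top.png

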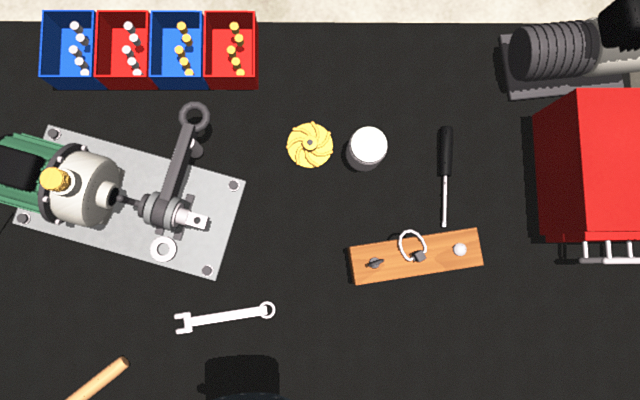

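The scene view shows the rack centre-left, with the linchpin in its middle hole at about (311,150). The skid is at the right foreground. The top view shows the linchpin head at about (419,257) with its ring up-left, and the hitch pin's milled end and hole at about (196,221), pointing image-right and down.

```bash
cat > h.py <<'E'
import numpy as np, cv2
def cloud(c,T):
    d=c["depth"];K=c["camera_matrix"];v,u=np.mgrid[:400,:640]
    p=np.stack([(u-K[0,2])*d/K[0,0],(v-K[1,2])*d/K[1,1],d],-1)
    return p@T[:3,:3].T+T[:3,3]
def ray(c,T,uv,z):
    K=c["camera_matrix"];r=T[:3,:3]@np.linalg.solve(K,[uv[0],uv[1],1]);return T[:3,3]+r*(z-T[2,3])/r[2]
def quatR(q):
    from scipy.spatial.transform import Rotation as R
    return R.from_quat([q[1],q[2],q[3],q[0]]).as_matrix()
E
python3 - <<'E'
from h import *
c=dict(np.load("top.npz"));T=c["extrinsics"];P=cloud(c,T)
hsv=cv2.cvtColor(c["color"],cv2.COLOR_RGB2HSV)
print("bench z",np.median(P[330:390,300:600,2]))
def rect(m,z,name):
    m=m.astype(np.uint8);n,l,s,_=cv2.connectedComponentsWithStats(m);k=1+np.argmax(s[1:,4])
    ct=cv2.findContours((l==k).astype(np.uint8),cv2.RETR_EXTERNAL,cv2.CHAIN_APPROX_NONE)[0][0].reshape(-1,2)
    w=np.array([ray(c,T,p,z)[:2] for p in ct],np.float32)*1000
    r=cv2.minAreaRect(w);print(name,r,cv2.boxPoints(r).round(1).tolist())
Z=P[...,2];u=np.arange(640)[None]*np.ones((400,1));v=np.arange(400)[:,None]*np.ones((1,640))
rect((abs(Z-.055)<.012)&(u>330)&(u<500)&(v>215)&(v<300),.055,"rack")
rect((abs(Z-.012)<.007)&(u>5)&(u<260)&(v>110)&(v<290)&(hsv[...,1]<60)&(hsv[...,2]>90),.012,"skid")
for nm,a in(("rk",(340,215,150,80)),("sk",(130,170,120,100))):
    x,y,w,h=a;cv2.imwrite(f"pics/{nm}.png",0*1+cv2.resize(c["color"][y:y+h,x:x+w,::-1],None,fx=5,fy=5,interpolation=cv2.INTER_CUBIC))
E
python3 -c "
import cv2,numpy as np
a=cv2.imread('pics/rk.png');b=cv2.imread('pics/sk.png')
o=np.zeros((600,800,3),np.uint8)
a=cv2.resize(a,(525,280));b=cv2.resize(b,(384,320));o[:280,:525]=a;o[280:,:384]=b;cv2.imwrite('pics/both.png',o)"
```

```text
bench z -0.0008660393490736995
rack ((469.3932189941406, -272.68994140625), (73.95409393310547, 240.8241424560547), 7.897735595703125) [[416.20001220703125, -158.5], [449.29998779296875, -397.0], [522.5999755859375, -386.8999938964844], [489.5, -148.3000030517578]]
skid ((577.7749633789062, 265.0652160644531), (399.19561767578125, 199.15354919433594), 73.40857696533203) [[425.29998779296875, 102.19999694824219], [616.2000122070312, 45.29999923706055], [730.2000122070312, 427.8999938964844], [539.2999877929688, 484.79998779296875]]
```

View pics/both.png

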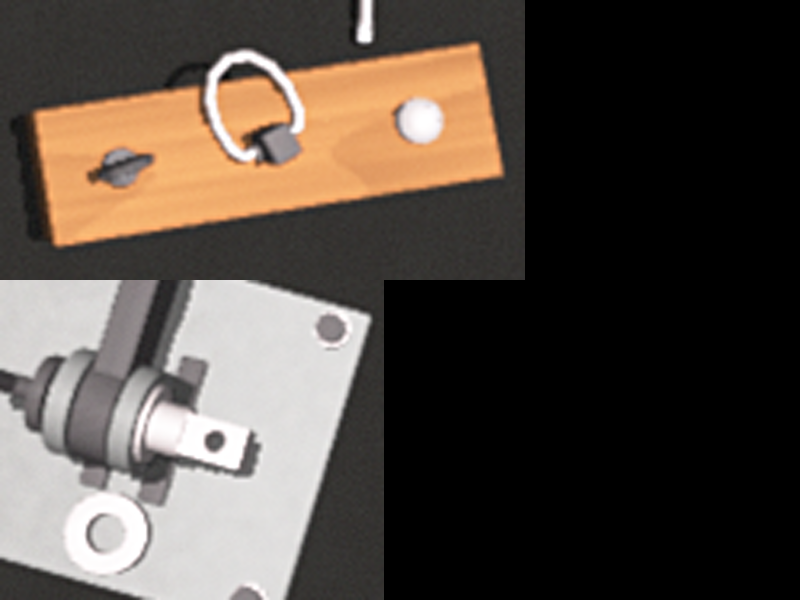

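The close-up shows the linchpin head near top-image pixel (419.7,256.4) and the ring bow at (409.4,230.7). The cross hole is clearly visible at (197.2,220).

```bash
cat >> h.py <<'E'
yaw=np.arctan2(-.2856,.958); SY=np.array([.2856,.9583]); SX=np.array([.9583,-.2856]); S0=np.array([.5778,.2651])
E
python3 - <<'E'
from h import *
from bench import readout,vision
c=dict(np.load("top.npz"));T=c["extrinsics"]
h=ray(c,T,(419.7,256.4),.085);b=ray(c,T,(409.4,230.7),.067);o=ray(c,T,(197.2,220),.096)
print("head",h,"bow",b,"d",b-h,"hole",o,"skid",(o[:2]-S0)@SX,(o[:2]-S0)@SY)
print("rack ctr dir",np.degrees(np.arctan2(b[1]-h[1],b[0]-h[0])))
w=vision.camera("wrist");print(w["hand_eye"].round(4),w["camera_matrix"].round(1))
ob=readout.get_obs();R=quatR(ob["eef_rot"]);print(R.round(3),"to head tool:",R.T@(h-ob["eef_pos"]))
E
```

```text
head [ 0.46667469 -0.27170443  0.085     ] bow [ 0.51338145 -0.25877995  0.067     ] d [ 0.04670675  0.01292448 -0.018     ] hole [0.5351442  0.11896871 0.096     ] skid 0.0008580480497703424 -0.1522201115338805
rack ctr dir 15.467593801766695
[[ 6.000e-04 -9.481e-01 -3.180e-01  8.220e-02]
 [ 1.000e+00  7.000e-04 -3.000e-04  4.000e-04]
 [ 5.000e-04 -3.180e-01  9.481e-01 -1.627e-01]
 [ 0.000e+00  0.000e+00  0.000e+00  1.000e+00]] [[287.2   0.  316.1]
 [  0.  287.2 203.9]
 [  0.    0.    1. ]]
[[ 0.973  0.233 -0.   ]
 [ 0.233 -0.973  0.001]
 [ 0.    -0.001 -1.   ]] to head tool: [ 0.39051471 -0.20156283  0.12617809]
```

Emit:
play_rows(
  xyz=[
    [55, -28, 5],
    [110, -56, 10],
    [165, -84, 15],
    [220, -112, 20],
    [275, -140, 30],
    [330, -170, 40],
    [375, -194, 50],
    [390.5, -201.5, 56],
    [390.5, -201.5, 56],
    [390.5, -201.5, 56],
  ],
  rot=[
    [0, 0, 0],
    [0, 0, 0],
    [0, 0, -0.01],
    [0, 0, -0.02],
    [0, 0, -0.034],
    [0, 0, -0.034],
    [0, 0, -0.034],
    [0, 0, -0.034],
    [0, 0, -0.034],
    [0, 0, -0.034],
  ],
  grip=[1, 1, 1, 1, 1, 1, 1, 1, 1, 1],
)

```text
time_s: 1.4
eef_pos: [0.466, -0.2735, 0.1557]
eef_rot: [0.0, 0.991, 0.133, -0.0]
wrist_force: [-0.4, 0.2, -0.4]
opening: 1.001
grasp_force: 0.0
```

```bash
cat >> h.py <<'E'
def wrist(name=None):
    from bench import readout,vision
    ob=readout.get_obs();w=vision.camera("wrist");B=np.eye(4);B[:3,:3]=quatR(ob["eef_rot"]);B[:3,3]=ob["eef_pos"]
    if name: cv2.imwrite(f"pics/{name}.png",w["color"][...,::-1]); np.savez(name+".npz",T=B@w["hand_eye"],B=B,**w)
    return ob,w,B@w["hand_eye"],B
E
python3 - <<'E'
from h import *
ob,w,T,B=wrist("w1");print(B.round(4))
P=cloud(w,T);Z=P[...,2]
m=((Z>.079)&(Z<.095)&(np.hypot(P[...,0]-.467,P[...,1]+.272)<.02)).astype(np.uint8)
v,u=np.nonzero(m);print(len(u),u.mean(),v.mean(),np.median(Z[m>0]))
r=cv2.minAreaRect(np.array([ray(w,T,p,.085)[:2] for p in zip(u,v)],np.float32)*1000);print(r)
E
```

```text
[[ 9.644e-01  2.645e-01 -3.000e-04  4.660e-01]
 [ 2.645e-01 -9.644e-01 -5.000e-04 -2.735e-01]
 [-4.000e-04  4.000e-04 -1.000e+00  1.557e-01]
 [ 0.000e+00  0.000e+00  0.000e+00  1.000e+00]]
383 317.7832898172324 204.1253263707572 0.08482790106468596
((469.93060302734375, -274.3524169921875), (19.17108917236328, 15.859755516052246), 28.226375579833984)
```

View pics/w1.png

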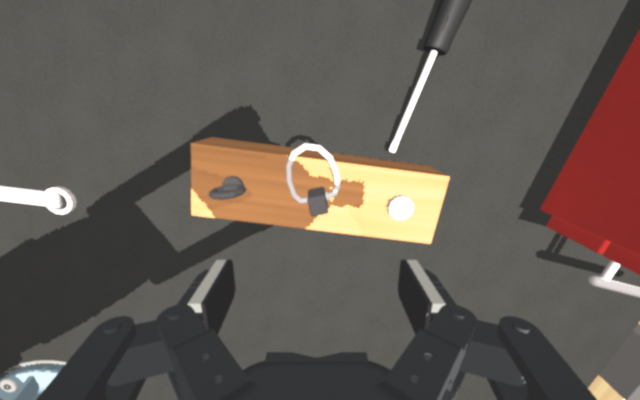

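The wrist view shows the linchpin head at about (317,203), the ring bow at about (313,147) and the open fingers at the bottom. I'll zoom in to check the yaw.

Run:
```python
from h import *
w=dict(np.load("w1.npz"));T=w["T"];c=w["color"]
hsv=cv2.cvtColor(c,cv2.COLOR_RGB2HSV)
m=((hsv[...,1]<70)&(hsv[...,2]>110));m[:135]=0;m[215:]=0;m[:,:275]=0;m[:,350:]=0
v,u=np.nonzero(m)
X=np.array([ray(w,T,p,.064)[:2] for p in zip(u,v)])*1000
(e,ax,an)=cv2.fitEllipse(X.astype(np.float32));print(len(X),"ellipse",e,ax,an)
h0=np.array([469.9,-274.4]);d=X-h0;r=np.hypot(*d.T);a=np.degrees(np.arctan2(d[:,1],d[:,0]))
print("far pts",r.max(),a[r>r.max()-3].mean(),"centroid dir",np.degrees(np.arctan2(*(np.array(e)-h0)[::-1])), "range",a[r>20].min(),a[r>20].max())
rc=cv2.minAreaRect(X.astype(np.float32));print(rc)
x,y,W,H=270,130,90,100;cv2.imwrite("pics/w1z.png",cv2.resize(c[y:y+H,x:x+W,::-1],None,fx=6,fy=6,interpolation=cv2.INTER_CUBIC))
```

```text
1307 ellipse (486.7727355957031, -265.03863525390625) (44.024635314941406, 58.66318130493164) 118.84805297851562
far pts 51.541933671174505 30.26259895835864 centroid dir 29.022476688414137 range -109.10200404812392 113.6650341668375
((484.5582275390625, -266.9468078613281), (66.12654113769531, 53.43656921386719), 8.030078887939453)
```

View pics/w1z.png

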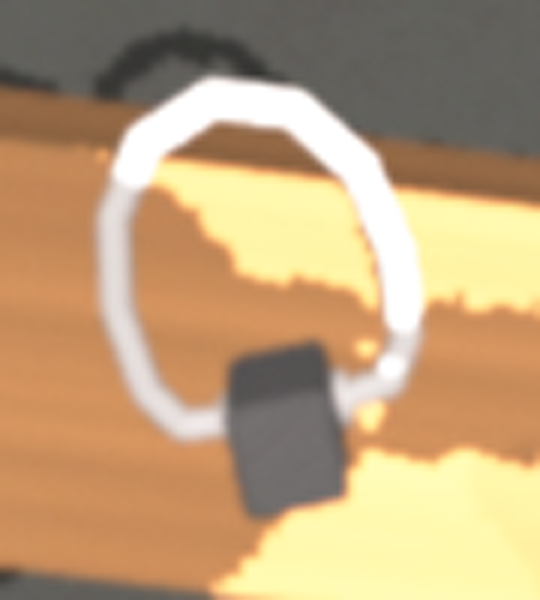

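Emit:
play_rows(
  xyz=[
    [3, 2, 5],
    [3, 2, 15],
    [3, 2, 27],
    [3, 2, 40],
    [3, 2, 52],
    [3, 2, 62],
    [3, 2, 68],
    [3, 2, 69.5],
    [3, 2, 69.5],
    [3, 2, 69.5],
  ],
  rot=[
    [0, 0, -0.11],
    [0, 0, -0.227],
    [0, 0, -0.227],
    [0, 0, -0.227],
    [0, 0, -0.227],
    [0, 0, -0.227],
    [0, 0, -0.227],
    [0, 0, -0.227],
    [0, 0, -0.227],
    [0, 0, -0.227],
  ],
  grip=[0.8, 0.6, 0.5, 0.5, 0.5, 0.5, 0.5, 0.5, 0.4, 0.35],
)

```text
time_s: 2.7
eef_pos: [0.4704, -0.2738, 0.0865]
eef_rot: [0.0, 0.969, 0.245, 0.0]
wrist_force: [-0.4, 0.4, 0.7]
opening: 0.351
grasp_force: 0.0
```

Emit:
play_rows(
  xyz=[
    [0, 0, 0],
    [0, 0, 0],
    [0, 0, 0],
    [0, 0, 0],
    [0, 0, 0],
    [0, 0, 0],
    [0, 0, 0],
    [0, 0, 0],
    [0, 0, 0],
    [0, 0, 0],
  ],
  rot=[
    [0, 0, 0],
    [0, 0, 0],
    [0, 0, 0],
    [0, 0, 0],
    [0, 0, 0],
    [0, 0, 0],
    [0, 0, 0],
    [0, 0, 0],
    [0, 0, 0],
    [0, 0, 0],
  ],
  grip=[0.3, 0.25, 0.2, 0.1, 0.05, 0, 0, 0, 0, 0],
)

```text
time_s: 3.95
eef_pos: [0.4701, -0.2735, 0.086]
eef_rot: [-0.0, 0.969, 0.245, -0.0]
wrist_force: [1.0, -0.4, -0.8]
opening: -0.001
grasp_force: 0.0
```

Run:
```python
from h import *
ob,w,T,B=wrist("w2");print(B.round(4),ob["wrist_force"],ob["torque"])
c=w["color"];print((np.linalg.inv(T)[:3]@np.array([.4695,-.2746,.085,1])))
x,y,W,H=215,150,200,150;cv2.imwrite("pics/w2z.png",cv2.resize(c[y:y+H,x:x+W,::-1],None,fx=4,fy=4,interpolation=cv2.INTER_CUBIC))
```

```text
[[ 0.8796  0.4757 -0.      0.4701]
 [ 0.4757 -0.8796  0.     -0.2735]
 [-0.     -0.     -1.      0.086 ]
 [ 0.      0.      0.      1.    ]] [ 0.99672351 -0.44924937 -0.83490299] [0.00138862 0.01149995 0.01885533]
[1.68268147e-04 2.67994484e-02 1.81654851e-01]
```

View pics/w2z.png

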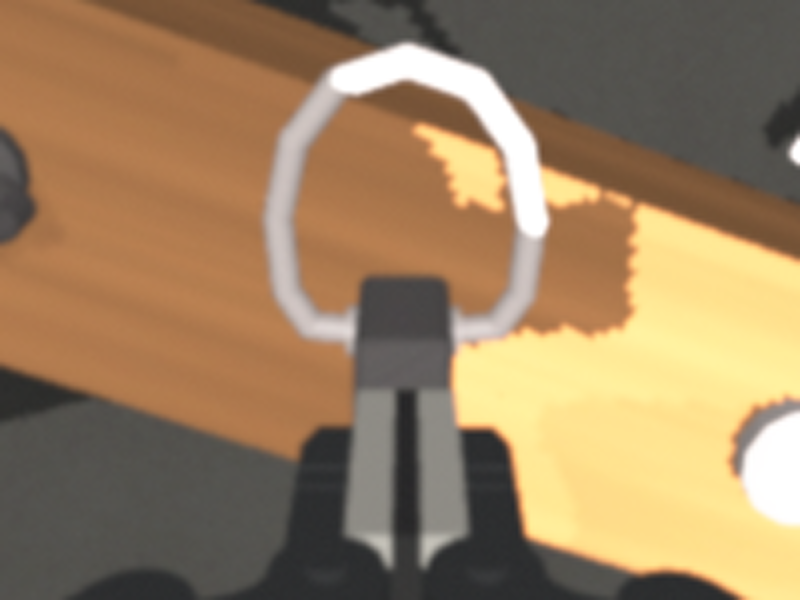

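The fingers have shut without holding anything. The pads seem to end at the head's rear half, at crop row 390. I'll check with depth.

Run:
```python
from h import *
w=dict(np.load("w2.npz"));B=w["B"];he=w["hand_eye"]
Pt=cloud(w,he)*1000; Pw=cloud(w,w["T"])*1000
u=215+400//4
for r in range(215,300,5):
    print(r,[ (Pt[r,x].round(0).tolist(),round(float(Pw[r,x,2]))) for x in (308,325)])
w1=dict(np.load("w1.npz"));P1=cloud(w1,w1["hand_eye"])*1000;print(P1[270:300:6,225].round(0).tolist(),P1[204,318].round(1))
```

```text
215 [([9.0, -5.0, 31.0], 55), ([9.0, 7.0, 30.0], 56)]
220 [([7.0, -5.0, 25.0], 61), ([7.0, 7.0, 27.0], 59)]
225 [([7.0, -5.0, 16.0], 70), ([7.0, 6.0, 16.0], 70)]
230 [([8.0, -5.0, 7.0], 79), ([8.0, 6.0, 7.0], 79)]
235 [([7.0, -5.0, 1.0], 85), ([7.0, 6.0, 1.0], 85)]
240 [([4.0, -5.0, 1.0], 85), ([4.0, 6.0, 0.0], 86)]
245 [([-0.0, -5.0, 1.0], 85), ([0.0, 6.0, 0.0], 86)]
250 [([11.0, -4.0, -28.0], 114), ([11.0, 5.0, -27.0], 113)]
255 [([11.0, -4.0, -33.0], 119), ([12.0, 5.0, -34.0], 119)]
260 [([11.0, -4.0, -38.0], 124), ([11.0, 5.0, -38.0], 124)]
265 [([11.0, -3.0, -43.0], 129), ([12.0, 5.0, -43.0], 129)]
270 [([11.0, -3.0, -47.0], 133), ([12.0, 5.0, -48.0], 134)]
275 [([12.0, -3.0, -52.0], 138), ([12.0, 4.0, -52.0], 138)]
280 [([11.0, -3.0, -55.0], 141), ([11.0, 4.0, -55.0], 141)]
285 [([11.0, -3.0, -58.0], 144), ([10.0, 4.0, -57.0], 143)]
290 [([12.0, -3.0, -64.0], 150), ([12.0, 4.0, -64.0], 150)]
295 [([12.0, -3.0, -67.0], 153), ([13.0, 4.0, -68.0], 154)]
[[10.0, -42.0, -45.0], [8.0, -42.0, -47.0], [5.0, -42.0, -48.0], [2.0, -42.0, -48.0], [-1.0, -42.0, -48.0]] [ 3.7  2.  71.1]
```

The depth shows the shut fingertips about 27 mm behind the reported TCP (z about 113 mm), above the head top at 85 mm. The real fingers are therefore about 46 mm shorter than stated. I'll open, go 45 mm lower and grip.

Emit:
play_rows(
  xyz=[
    [-1, 0.5, 0],
    [-1, 0.5, 0],
    [-1, 0.5, 0],
    [-1, 0.5, 6],
    [-1, 0.5, 14],
    [-1, 0.5, 23],
    [-1, 0.5, 32],
    [-1, 0.5, 40],
    [-1, 0.5, 44.5],
    [-1, 0.5, 44.5],
  ],
  rot=[
    [0, 0, 0],
    [0, 0, 0],
    [0, 0, 0],
    [0, 0, 0],
    [0, 0, 0],
    [0, 0, 0],
    [0, 0, 0],
    [0, 0, 0],
    [0, 0, 0],
    [0, 0, 0],
  ],
  grip=[0.2, 0.4, 0.5, 0.5, 0.5, 0.5, 0.5, 0.5, 0.5, 0.5],
)

```text
time_s: 5.25
eef_pos: [0.4696, -0.2745, 0.0419]
eef_rot: [-0.0, 0.969, 0.245, 0.0]
wrist_force: [-1.9, 1.4, 4.5]
opening: 0.502
grasp_force: 2.5
```

Run:
```python
from h import *
ob,w,T,B=wrist("w3");print(B[:3,3].round(4),ob["wrist_force"],ob["opening"])
Pt=cloud(w,w["hand_eye"])*1000
for r in range(230,320,8): print(r,[Pt[r,x].round(0).tolist() for x in (270,290,316,340,360)])
c=w["color"];x,y,W,H=215,150,200,150;cv2.imwrite("pics/w3z.png",cv2.resize(c[y:y+H,x:x+W,::-1],None,fx=3,fy=3))
```

```text
[ 0.4696 -0.2745  0.0419] [-1.94539417  1.42221923  4.49442432] 0.5021547618084006
230 [[20.0, -24.0, -23.0], [17.0, -14.0, -14.0], [16.0, 0.0, -13.0], [17.0, 14.0, -15.0], [17.0, 25.0, -14.0]]
238 [[11.0, -26.0, -13.0], [12.0, -14.0, -14.0], [11.0, 0.0, -13.0], [11.0, 14.0, -12.0], [12.0, 25.0, -14.0]]
246 [[7.0, -26.0, -14.0], [6.0, -15.0, -13.0], [8.0, 0.0, -17.0], [6.0, 14.0, -12.0], [7.0, 26.0, -14.0]]
254 [[11.0, -23.0, -32.0], [1.0, -15.0, -13.0], [8.0, 0.0, -27.0], [1.0, 14.0, -14.0], [11.0, 23.0, -32.0]]
262 [[11.0, -22.0, -40.0], [0.0, -14.0, -21.0], [10.0, 0.0, -37.0], [1.0, 14.0, -22.0], [11.0, 22.0, -39.0]]
270 [[11.0, -21.0, -47.0], [-10.0, -15.0, -13.0], [9.0, 0.0, -43.0], [-10.0, 15.0, -13.0], [6.0, 22.0, -38.0]]
278 [[8.0, -21.0, -49.0], [-16.0, -15.0, -12.0], [4.0, 0.0, -43.0], [-15.0, 15.0, -13.0], [3.0, 22.0, -40.0]]
286 [[5.0, -21.0, -50.0], [-21.0, -15.0, -13.0], [0.0, 0.0, -44.0], [-21.0, 15.0, -13.0], [-1.0, 22.0, -42.0]]
294 [[0.0, -21.0, -50.0], [-26.0, -16.0, -13.0], [-4.0, 0.0, -43.0], [-27.0, 15.0, -13.0], [-5.0, 22.0, -43.0]]
302 [[-3.0, -21.0, -51.0], [-32.0, -16.0, -14.0], [-33.0, 0.0, -13.0], [-32.0, 15.0, -14.0], [-8.0, 22.0, -45.0]]
310 [[-6.0, -21.0, -53.0], [-82.0, -22.0, 41.0], [-39.0, 0.0, -13.0], [-38.0, 15.0, -14.0], [-38.0, 28.0, -14.0]]
318 [[-9.0, -21.0, -54.0], [-91.0, -22.0, 42.0], [-91.0, 0.0, 42.0], [-44.0, 16.0, -13.0], [-45.0, 28.0, -13.0]]
```

View pics/w3z.png

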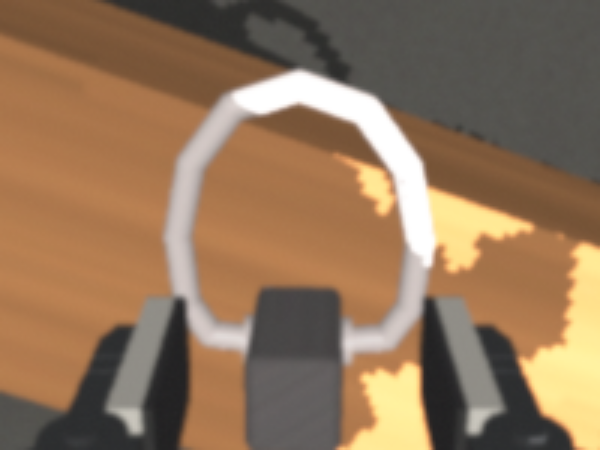

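The linchpin head is centred between the open fingers, in front of the ring. Closing.

Emit:
play_rows(
  xyz=[
    [0, 0, 0],
    [0, 0, 0],
    [0, 0, 0],
    [0, 0, 0],
    [0, 0, 0],
    [0, 0, 0],
    [0, 0, 0],
    [0, 0, 0],
    [0, 0, 0],
    [0, 0, 0],
  ],
  rot=[
    [0, 0, 0],
    [0, 0, 0],
    [0, 0, 0],
    [0, 0, 0],
    [0, 0, 0],
    [0, 0, 0],
    [0, 0, 0],
    [0, 0, 0],
    [0, 0, 0],
    [0, 0, 0],
  ],
  grip=[0.45, 0.4, 0.35, 0.3, 0.25, 0.2, 0.1, 0, 0, 0],
)

```text
time_s: 6.55
eef_pos: [0.4701, -0.2738, 0.0437]
eef_rot: [-0.0, 0.969, 0.246, 0.0]
wrist_force: [-3.6, 7.1, 22.0]
opening: 0.175
grasp_force: 67.8
```

Run:
```python
from h import *
ob,w,T,B=wrist("w4");print(B.round(4),ob["wrist_force"],ob["opening"],ob["q"].round(3))
Pt=cloud(w,w["hand_eye"])*1000
for r in range(228,312,6): print(r,[Pt[r,x].round(1).tolist() for x in (300,308,316,324,332)])
```

```text
[[ 8.794e-01  4.760e-01  6.000e-04  4.701e-01]
 [ 4.760e-01 -8.794e-01  9.000e-04 -2.738e-01]
 [ 1.000e-03 -5.000e-04 -1.000e+00  4.370e-02]
 [ 0.000e+00  0.000e+00  0.000e+00  1.000e+00]] [-3.56671039  7.14074392 22.04790577] 0.17465492092026744 [-7.460e-01  3.270e-01  1.804e+00  1.000e-03  1.010e+00  3.280e-01]
228 [[17.4, -8.7, -12.7], [17.0, -4.2, -11.9], [16.9, 0.4, -11.6], [16.9, 5.0, -11.7], [16.8, 9.5, -11.4]]
234 [[13.5, -8.8, -12.3], [13.2, -4.2, -11.6], [13.1, 0.4, -11.4], [13.3, 5.0, -12.0], [12.9, 9.6, -11.1]]
240 [[9.7, -8.8, -12.3], [9.0, -4.3, -10.9], [9.6, 0.4, -12.1], [9.2, 5.0, -11.3], [9.0, 9.7, -10.9]]
246 [[5.1, -9.0, -10.9], [7.1, -4.2, -14.7], [7.1, 0.4, -14.9], [7.5, 5.0, -15.5], [5.8, 9.7, -12.1]]
252 [[11.2, -7.9, -29.6], [7.5, -4.0, -22.6], [6.8, 0.4, -21.5], [6.8, 4.8, -21.3], [11.9, 8.6, -30.9]]
258 [[11.4, -7.5, -36.2], [7.0, -3.8, -28.5], [7.7, 0.4, -29.6], [7.7, 4.6, -29.6], [11.2, 8.4, -36.0]]
264 [[11.0, -7.3, -41.3], [7.9, -3.6, -36.1], [7.4, 0.4, -35.2], [7.9, 4.4, -36.0], [10.8, 8.1, -41.0]]
270 [[11.7, -6.9, -47.8], [6.5, -3.5, -39.4], [7.0, 0.4, -40.2], [7.0, 4.3, -40.2], [9.1, 8.0, -43.5]]
276 [[11.0, -6.7, -51.7], [4.3, -3.5, -41.2], [4.6, 0.4, -41.7], [4.3, 4.3, -41.2], [6.3, 8.0, -44.3]]
282 [[8.7, -6.7, -52.9], [0.5, -3.5, -40.6], [1.0, 0.4, -41.4], [1.0, 4.3, -41.4], [3.2, 8.1, -44.6]]
288 [[6.0, -6.7, -53.5], [-2.1, -3.5, -41.8], [-2.4, 0.4, -41.5], [-2.9, 4.4, -40.6], [0.8, 8.0, -45.9]]
294 [[3.9, -6.6, -55.0], [-5.9, -3.6, -41.4], [-5.8, 0.4, -41.5], [-5.1, 4.4, -42.5], [-1.5, 8.0, -47.4]]
300 [[0.5, -6.7, -54.6], [-9.7, -3.6, -41.1], [-9.7, 0.4, -41.0], [-31.9, 5.4, -11.7], [-4.7, 8.0, -47.7]]
306 [[-2.1, -6.7, -55.4], [-36.3, -4.6, -11.8], [-36.3, 0.4, -11.8], [-36.8, 5.5, -11.1], [-7.3, 8.0, -48.7]]
```

The tips pressed on the ring wire stubs (22 N upward). I'll open slightly, rise 5 mm and re-grip.

Emit:
play_rows(
  xyz=[
    [0, 0, 0],
    [0, 0, -1],
    [-1, 0, -3],
    [-1, 0, -5],
    [-1, 0, -5],
    [-1, 0, -5],
    [-1, 0, -5],
    [-1, 0, -5],
    [-1, 0, -5],
    [-1, 0, -5],
  ],
  rot=[
    [0, 0, 0],
    [0, 0, 0],
    [0, 0, 0],
    [0, 0, 0],
    [0, 0, 0],
    [0, 0, 0],
    [0, 0, 0],
    [0, 0, 0],
    [0, 0, 0],
    [0, 0, 0],
  ],
  grip=[0.22, 0.26, 0.3, 0.3, 0.25, 0.15, 0, 0, 0, 0],
)

```text
time_s: 7.85
eef_pos: [0.4684, -0.2748, 0.0464]
eef_rot: [-0.0, 0.969, 0.245, -0.0]
wrist_force: [-1.4, 0.7, 0.9]
opening: 0.17
grasp_force: 58.8
```

Run:
```python
from h import *
ob,w,T,B=wrist("w5");print(B[:3,3].round(4),ob["wrist_force"],ob["opening"],ob["grasp_force"])
Pt=cloud(w,w["hand_eye"])*1000
for r in range(234,300,6): print(r,[Pt[r,x].round(1).tolist() for x in (308,316,324)])
# ring bow in tool frame
hsv=cv2.cvtColor(w["color"],cv2.COLOR_RGB2HSV)
m=(hsv[...,1]<60)&(hsv[...,2]>100);m[:140]=0;m[250:]=0;m[:,:240]=0;m[:,390:]=0
Q=Pt[m];Q=Q[(Q[:,2]<-12)];print(len(Q),Q.min(0),Q.max(0)); f=Q[Q[:,0]>Q[:,0].max()-5];print(f.mean(0))
```

```text
[ 0.4684 -0.2748  0.0464] [-1.40291769  0.74016698  0.91743782] 0.17045989142225615 58.79882991313934
234 [[12.0, -4.3, -9.1], [11.5, 0.4, -8.0], [12.1, 5.1, -9.2]]
240 [[9.3, -4.2, -11.6], [9.4, 0.4, -11.7], [9.5, 5.0, -11.8]]
246 [[9.6, -4.0, -19.7], [9.3, 0.4, -19.1], [9.3, 4.8, -19.1]]
252 [[9.0, -3.9, -25.6], [9.1, 0.4, -25.7], [9.3, 4.7, -26.1]]
258 [[9.7, -3.6, -33.3], [9.3, 0.4, -32.5], [9.2, 4.5, -32.3]]
264 [[8.7, -3.5, -37.3], [8.6, 0.4, -37.3], [82.1, 0.5, -162.7]]
270 [[6.2, -3.5, -38.9], [6.0, 0.4, -38.5], [5.8, 4.4, -38.2]]
276 [[2.5, -3.6, -38.4], [3.2, 0.4, -39.6], [2.4, 4.4, -38.3]]
282 [[-0.7, -3.6, -38.8], [-0.0, 0.4, -39.8], [-0.5, 4.4, -39.2]]
288 [[-4.4, -3.6, -38.5], [-4.7, 0.4, -38.2], [-3.8, 4.4, -39.3]]
294 [[-29.8, -4.7, -8.4], [-29.1, 0.4, -9.4], [-29.8, 5.5, -8.4]]
1832 [   5.82019039  -23.0259711  -162.72414448] [ 82.11786703  24.30002216 -15.35803614]
[  82.11786703    0.46332289 -162.72414448]
```

Emit:
play_rows(
  xyz=[
    [0, 0, -35],
    [0, 0, -80],
    [0, 0, -115],
    [15, -20, -125],
    [35, -45, -125],
    [55, -70, -125],
    [75, -95, -125],
    [95, -120, -125],
    [115, -145, -125],
    [125, -158, -125],
  ],
  rot=[
    [0, 0, 0],
    [0, 0, 0],
    [0, 0, -0.15],
    [0, 0, -0.3],
    [0, 0, -0.48],
    [0, 0, -0.66],
    [0, 0, -0.84],
    [0, 0, -1.02],
    [0, 0, -1.2],
    [0, 0, -1.38],
  ],
  grip=[0, 0, 0, 0, 0, 0, 0, 0, 0, 0],
)

```text
time_s: 9.15
eef_pos: [0.5033, -0.0748, 0.1711]
eef_rot: [-0.0, 0.589, 0.808, 0.0]
wrist_force: [-0.1, -0.1, -1.9]
opening: 0.166
grasp_force: 59.5
```

Emit:
play_rows(
  xyz=[
    [0, 0, 0],
    [0, 0, 0],
    [0, 0, 0],
    [0, 0, 0],
    [0, 0, 0],
    [0, 0, 0],
    [0, 0, 0],
    [0, 0, 0],
    [0, 0, 0],
    [0, 0, 0],
  ],
  rot=[
    [0, 0, -0.18],
    [0, 0, -0.36],
    [0, 0, -0.54],
    [0, 0, -0.72],
    [0, 0, -0.9],
    [0, 0, -1.08],
    [0, 0, -1.26],
    [0, 0, -1.44],
    [0, 0, -1.62],
    [0, 0, -1.75],
  ],
  grip=[0, 0, 0, 0, 0, 0, 0, 0, 0, 0],
)

```text
time_s: 10.4
eef_pos: [0.5032, -0.0764, 0.1711]
eef_rot: [-0.0, -0.242, 0.97, 0.0]
wrist_force: [-0.1, 0.3, -2.2]
opening: 0.17
grasp_force: 59.5
```

Run:
```python
from h import *
from bench import readout
ob=readout.get_obs();R=quatR(ob["eef_rot"]);p=ob["eef_pos"];print(ob["time_s"],p,ob["q"].round(3),ob["wrist_force"],ob["opening"])
y=np.degrees(np.arctan2(R[1,0],R[0,0]));print("yaw",y,"remaining rotz",-np.radians((253.4-y)%360))
print(R.T@(np.array([.5351,.1190,.15])-p)*1000)
```

```text
10.4 [ 0.50321779 -0.07636381  0.17110185] [-0.384  0.074  1.811  0.     1.256 -2.444] [-0.09905997  0.34424598 -2.23685133] 0.16952718729414434
yaw -151.97976599684316 remaining rotz -0.7920263304294799
[-119.9268248   157.47718661   21.14887752]
```

Emit:
play_rows(
  xyz=[
    [-15, 30, 0],
    [-30, 60, 0],
    [-45, 90, 0],
    [-60, 120, 2],
    [-75, 150, 5],
    [-86, 174, 9],
    [-91.5, 185.5, 11],
    [-91.5, 185.5, 11],
    [-91.5, 185.5, 11],
    [-91.5, 185.5, 11],
  ],
  rot=[
    [0, 0, -0.13],
    [0, 0, -0.26],
    [0, 0, -0.39],
    [0, 0, -0.52],
    [0, 0, -0.65],
    [0, 0, -0.75],
    [0, 0, -0.792],
    [0, 0, -0.792],
    [0, 0, -0.792],
    [0, 0, -0.792],
  ],
  grip=[0, 0, 0, 0, 0, 0, 0, 0, 0, 0],
)

```text
time_s: 11.65
eef_pos: [0.4983, 0.1294, 0.1606]
eef_rot: [0.0, -0.595, 0.804, -0.0]
wrist_force: [-0.1, -1.0, -1.3]
opening: 0.168
grasp_force: 59.5
```

Run:
```python
from h import *
ob,w,T,B=wrist("w6");print(B.round(4),ob["wrist_force"],ob["q"].round(3))
r=np.linalg.inv(T)@np.array([.5351,.119,.096,1]);K=w["camera_matrix"];print("expected hole px",(K@r[:3]/r[2])[:2])
```

```text
[[-2.921e-01 -9.564e-01  3.000e-04  4.983e-01]
 [-9.564e-01  2.921e-01 -2.000e-04  1.294e-01]
 [ 1.000e-04 -3.000e-04 -1.000e+00  1.606e-01]
 [ 0.000e+00  0.000e+00  0.000e+00  1.000e+00]] [-0.05309371 -0.96314105 -1.27498024] [ 0.023  0.099  1.807 -0.     1.235 -2.822]
expected hole px [271.29749134 211.08558645]
```

View pics/w6.png

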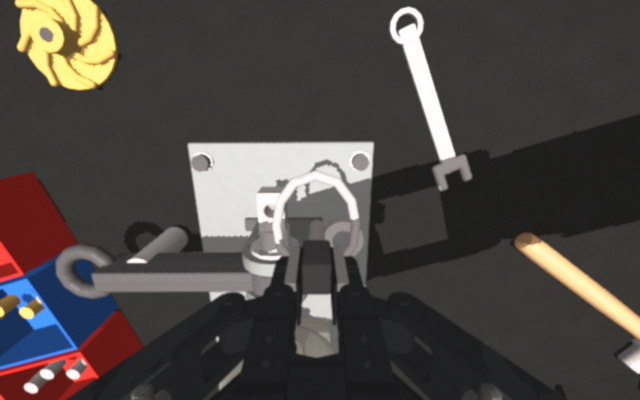

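The hole shows at about (271,212), matching the prediction from the top view (271.3,211.1). I'll refine it numerically.

Run:
```python
from h import *
w=dict(np.load("w6.npz"));T=w["T"];g=cv2.cvtColor(w["color"],cv2.COLOR_RGB2GRAY)
print(g[184:236:2,252:294:2])
P=cloud(w,T)
hz=np.median(P[195:203,262:275,2]);print("top z",hz)
m=(g<110).astype(np.uint8);n,l,s,c=cv2.connectedComponentsWithStats(m[200:224,261:282]);print(s,c)
# plate far edge for yaw
E=[]
for u in range(215,345,5):
    col=g[130:160,u].astype(float);d=np.diff(col);k=np.argmax(d);E.append(ray(w,T,(u,130+k+.5),.012)[:2])
E=np.array(E);v=cv2.fitLine(E.astype(np.float32),cv2.DIST_HUBER,0,.01,.01).ravel();print("plate edge angle",np.degrees(np.arctan2(v[1],v[0])))
```

```text
[[228 227 228 228 228 228 228 228 228 230 230 228 187 110 108 109 111 162
  234 250 253]
 [228 228 228 227 221 195 191 191 192 193 194 189 140 120 118 117 130 219
  248 252 251]
 [228 228 228 224 183 133 130 131 132 131 132 132 129 129 129 132 190 244
  251 252 248]
 [228 227 226 202 139 130 129 127 129 127 126 125 127 128 129 166 236 251
  252 250 232]
 [227 227 221 174 155 157 154 158 161 161 157 152 160 159 152 223 249 252
  251 240 184]
 [228 228 242 250 250 250 250 251 251 251 252 252 252 250 228 246 252 251
  245 212 129]
 [228 228 244 253 253 253 253 254 254 254 254 254 254 243 242 251 252 249
  227 156 111]
 [228 228 241 253 253 253 253 254 254 254 254 254 251 237 250 252 250 236
  176 118 109]
 [227 228 240 253 253 253 253 254 254 254 254 254 245 248 252 251 243 193
  119 108 109]
 [227 228 238 253 253 253 253 254 253 253 254 254 244 251 252 247 217 128
  109 107 108]
 [227 227 234 253 253 253 253 246 232 236 242 244 241 251 251 238 166  96
  108 108 108]
 [226 226 232 253 253 252 237 146 155 221 226 222 242 251 250 231 143  93
  107 107 107]
 [226 226 232 252 253 249 178  9
[... 670 characters left out ...]
  76  76]
 [137 131 101 112 145 143 142 148 150 150 201 249 251 245 198 151 129  93
   97  78  74]
 [137 118  95 113 144 143 143 148 149 149 201 249 251 243 193 151 132  98
  100  78  73]
 [130 101  93 111 144 144 142 148 150 149 197 248 251 246 208 144 132 103
   99  78  75]
 [124  95  92 108 143 143 140 143 146 144 170 243 251 249 221 147 136 114
  101  78  76]
 [120  91  92 104 128 134 135 132 131 127 139 237 251 250 228 150 128 118
  102  80  75]
 [ 97  92  93 102 125 132 140 145 147 148 154 228 251 251 236 159 126 119
  103  80  76]]
top z 0.09637297025279795
[[  0   0  21  24 477]
 [  4   7   5   8  27]] [[10.22851153 11.5639413 ]
 [ 5.96296296 10.37037037]]
plate edge angle -16.338022
```

Run:
```python
from h import *
w=dict(np.load("w6.npz"));B=w["B"]
for uv in((270.8,210.8),(270.0,211.2)):
    h=ray(w,w["T"],uv,.096);t=B[:3,:3].T@(h-B[:3,3])*1000;print(h,t,t-[.3,.4,0])
```

```text
[0.5354141  0.11863669 0.096     ] [ -0.57038667 -38.61403152  64.64761003] [ -0.87038667 -39.01403152  64.64761003]
[0.5361811  0.11877813 0.096     ] [ -0.92969835 -39.30626399  64.64779834] [ -1.22969835 -39.70626399  64.64779834]
```

Emit:
play_rows(
  xyz=[
    [-1, -15, 0],
    [-1, -30, 0],
    [-1, -38, 4],
    [-1, -39.3, 12],
    [-1, -39.3, 20],
    [-1, -39.3, 26],
    [-1, -39.3, 28],
    [-1, -39.3, 28],
    [-1, -39.3, 28],
    [-1, -39.3, 28],
  ],
  rot=[
    [0, 0, -0.009],
    [0, 0, -0.009],
    [0, 0, -0.009],
    [0, 0, -0.009],
    [0, 0, -0.009],
    [0, 0, -0.009],
    [0, 0, -0.009],
    [0, 0, -0.009],
    [0, 0, -0.009],
    [0, 0, -0.009],
  ],
  grip=[0, 0, 0, 0, 0, 0, 0, 0, 0, 0],
)

```text
time_s: 12.95
eef_pos: [0.5361, 0.1198, 0.1328]
eef_rot: [0.0, -0.599, 0.801, -0.0]
wrist_force: [0.5, 0.2, -1.7]
opening: 0.171
grasp_force: 59.6
```

```bash
cat > st.py <<'E'
from h import *
from bench import readout
np.set_printoptions(suppress=True)
ob=readout.get_obs();R=quatR(ob["eef_rot"])
print(ob["time_s"],"pos",(ob["eef_pos"]*1000).round(2),"yaw",np.degrees(np.arctan2(R[1,0],R[0,0])).round(2),"tilt",R[2,:2].round(4),"Ftool",(R.T@ob["wrist_force"]).round(1),"Mtool",(R.T@ob["torque"]).round(2),ob["opening"].round(3),ob["grasp_force"].round(1))
E
python3 st.py
```

```text
Traceback (most recent call last):
  File "st.py", line 5, in <module>
    print(ob["time_s"],"pos",(ob["eef_pos"]*1000).round(2),"yaw",np.degrees(np.arctan2(R[1,0],R[0,0])).round(2),"tilt",R[2,:2].round(4),"Ftool",(R.T@ob["wrist_force"]).round(1),"Mtool",(R.T@ob["torque"]).round(2),ob["opening"].round(3),ob["grasp_force"].round(1))
                                                                                                                                                                                                                     ^^^^^^^^^^^^^^^^^^^
AttributeError: 'float' object has no attribute 'round'
```

Emit:
play_rows(
  xyz=[
    [0, 0, 1],
    [0, 0, 2],
    [0, 0, 3],
    [0, 0, 4],
    [0, 0, 5],
    [0, 0, 5.5],
    [0, 0, 6],
    [0, 0, 6.5],
    [0, 0, 6.5],
    [0, 0, 6.5],
  ],
  rot=[
    [0, 0, 0],
    [0, 0, 0],
    [0, 0, 0],
    [0, 0, 0],
    [0, 0, 0],
    [0, 0, 0],
    [0, 0, 0],
    [0, 0, 0],
    [0, 0, 0],
    [0, 0, 0],
  ],
  grip=[0, 0, 0, 0, 0, 0, 0, 0, 0, 0],
)

```text
time_s: 14.2
eef_pos: [0.5359, 0.1198, 0.126]
eef_rot: [0.0, -0.599, 0.801, -0.0]
wrist_force: [-0.1, 1.0, -1.5]
opening: 0.169
grasp_force: 59.6
```

```bash
python3 st.py
```

```text
Traceback (most recent call last):
  File "st.py", line 5, in <module>
    print(ob["time_s"],"pos",(ob["eef_pos"]*1000).round(2),"yaw",np.degrees(np.arctan2(R[1,0],R[0,0])).round(2),"tilt",R[2,:2].round(4),"Ftool",(R.T@ob["wrist_force"]).round(1),"Mtool",(R.T@ob["torque"]).round(2),ob["opening"].round(3),ob["grasp_force"].round(1))
                                                                                                                                                                                                                     ^^^^^^^^^^^^^^^^^^^
AttributeError: 'float' object has no attribute 'round'
```

Emit:
play_rows(
  xyz=[
    [0, 0, 0.4],
    [0, 0, 0.8],
    [0, 0, 1.2],
    [0, 0, 1.6],
    [0, 0, 2.0],
    [0, 0, 2.4],
    [0, 0, 2.8],
    [0, 0, 3],
    [0, 0, 3],
    [0, 0, 3],
  ],
  rot=[
    [0, 0, 0],
    [0, 0, 0],
    [0, 0, 0],
    [0, 0, 0],
    [0, 0, 0],
    [0, 0, 0],
    [0, 0, 0],
    [0, 0, 0],
    [0, 0, 0],
    [0, 0, 0],
  ],
  grip=[0, 0, 0, 0, 0, 0, 0, 0, 0, 0],
)

```text
time_s: 15.45
eef_pos: [0.5359, 0.1198, 0.123]
eef_rot: [-0.0, -0.599, 0.801, 0.0]
wrist_force: [0.4, 0.2, -1.1]
opening: 0.169
grasp_force: 59.6
```

```bash
sed -i 's/ob\["opening"\].round(3),ob\["grasp_force"\].round(1)/round(float(ob["opening"]),3)/' st.py; python3 st.py
```

```text
15.45 pos [535.9  119.81 122.98] yaw -106.37 tilt [-0.  0.] Ftool [-0.3 -0.4  1.1] Mtool [-0.09 -0.06  0.  ] 0.169
```

It's in the hole with no contact force. Easing down.

Emit:
play_rows(
  xyz=[
    [0, 0, 1.5],
    [0, 0, 3],
    [0, 0, 4.5],
    [0, 0, 6],
    [0, 0, 7.5],
    [0, 0, 9],
    [0, 0, 10.5],
    [0, 0, 12],
    [0, 0, 13],
    [0, 0, 13],
  ],
  rot=[
    [0, 0, 0],
    [0, 0, 0],
    [0, 0, 0],
    [0, 0, 0],
    [0, 0, 0],
    [0, 0, 0],
    [0, 0, 0],
    [0, 0, 0],
    [0, 0, 0],
    [0, 0, 0],
  ],
  grip=[0, 0, 0, 0, 0, 0, 0, 0, 0, 0],
)

```text
time_s: 16.7
eef_pos: [0.5358, 0.1198, 0.1099]
eef_rot: [-0.0, -0.599, 0.801, 0.0]
wrist_force: [0.5, -0.1, -1.8]
opening: 0.171
grasp_force: 59.6
```

```bash
python3 st.py
```

```text
16.7 pos [535.83 119.83 109.89] yaw -106.36 tilt [0.     0.0002] Ftool [-0.1 -0.5  1.8] Mtool [-0.03 -0.03 -0.02] 0.171
```

Emit:
play_rows(
  xyz=[
    [0, 0, 2],
    [0, 0, 4],
    [0, 0, 6],
    [0, 0, 8],
    [0, 0, 10],
    [0, 0, 12],
    [0, 0, 14],
    [0, 0, 16],
    [0, 0, 18],
    [0, 0, 19],
  ],
  rot=[
    [0, 0, 0],
    [0, 0, 0],
    [0, 0, 0],
    [0, 0, 0],
    [0, 0, 0],
    [0, 0, 0],
    [0, 0, 0],
    [0, 0, 0],
    [0, 0, 0],
    [0, 0, 0],
  ],
  grip=[0, 0, 0, 0, 0, 0, 0, 0, 0, 0],
)

```text
time_s: 17.95
eef_pos: [0.5358, 0.1198, 0.0908]
eef_rot: [-0.0, -0.599, 0.801, 0.0]
wrist_force: [-0.3, 0.0, -1.9]
opening: 0.17
grasp_force: 59.6
```

```bash
python3 st.py
```

```text
17.95 pos [535.83 119.82  90.81] yaw -106.36 tilt [0.0001 0.0002] Ftool [0.1 0.3 1.9] Mtool [ 0.05 -0.01  0.01] 0.17
```

Emit:
play_rows(
  xyz=[
    [0, 0, 0.5],
    [0, 0, 1],
    [0, 0, 1.5],
    [0, 0, 2],
    [0, 0, 2.4],
    [0, 0, 2.8],
    [0, 0, 3.2],
    [0, 0, 3.6],
    [0, 0, 4.0],
    [0, 0, 4.0],
  ],
  rot=[
    [0, 0, 0],
    [0, 0, 0],
    [0, 0, 0],
    [0, 0, 0],
    [0, 0, 0],
    [0, 0, 0],
    [0, 0, 0],
    [0, 0, 0],
    [0, 0, 0],
    [0, 0, 0],
  ],
  grip=[0, 0, 0, 0, 0, 0, 0, 0, 0, 0],
)

```text
time_s: 19.2
eef_pos: [0.5359, 0.1198, 0.0873]
eef_rot: [0.0, -0.599, 0.801, -0.0]
wrist_force: [-1.8, -1.1, 2.6]
opening: 0.167
grasp_force: 60.2
```

```bash
python3 st.py
```

```text
19.2 pos [535.94 119.84  87.33] yaw -106.36 tilt [ 0.     -0.0001] Ftool [ 1.6  1.5 -2.6] Mtool [-0.38  0.09  0.  ] 0.167
```

Contact came exactly at shoulder height (96 mm) with light force. A small extra press, then release and lift.

Emit:
play_rows(
  xyz=[
    [0, 0, 0.3],
    [0, 0, 0.5],
    [0, 0, 0.5],
    [0, 0, 0.0],
    [0, 0, 0.0],
    [0, 0, 0],
    [0, 0, -5],
    [0, 0, -15],
    [0, 0, -35],
    [0, 0, -60],
  ],
  rot=[
    [0, 0, 0],
    [0, 0, 0],
    [0, 0, 0],
    [0, 0, 0],
    [0, 0, 0],
    [0, 0, 0],
    [0, 0, 0],
    [0, 0, 0],
    [0, 0, 0],
    [0, 0, 0],
  ],
  grip=[0, 0, 0, 0.1, 0.25, 0.32, 0.32, 0.32, 0.32, 0.32],
)

```text
time_s: 20.45
eef_pos: [0.5358, 0.1198, 0.1479]
eef_rot: [-0.0, -0.599, 0.801, 0.0]
wrist_force: [0.5, -0.4, -0.6]
opening: 0.318
grasp_force: 0.0
```

```bash
python3 st.py
python3 - <<'E'
from h import *
ob,w,T,B=wrist("w7");Pt=cloud(w,w["hand_eye"])*1000;P=cloud(w,T)*1000
for r in range(190,262,6): print(r,[P[r,x,2].round(0) for x in range(276,360,8)],Pt[r,316].round(1))
c=w["color"];x,y,W,H=220,120,200,150;cv2.imwrite("pics/w7z.png",cv2.resize(c[y:y+H,x:x+W,::-1],None,fx=4,fy=4,interpolation=cv2.INTER_CUBIC))
E
```

```text
20.45 pos [535.75 119.81 147.91] yaw -106.36 tilt [0.0001 0.0003] Ftool [ 0.2 -0.5  0.6] Mtool [ 0.02 -0.    0.03] 0.318
190 [np.float64(12.0), np.float64(13.0), np.float64(12.0), np.float64(11.0), np.float64(81.0), np.float64(81.0), np.float64(81.0), np.float64(12.0), np.float64(12.0), np.float64(10.0), np.float64(14.0)] [17.  -0.5 66.9]
196 [np.float64(11.0), np.float64(11.0), np.float64(13.0), np.float64(12.0), np.float64(98.0), np.float64(97.0), np.float64(96.0), np.float64(12.0), np.float64(12.0), np.float64(12.0), np.float64(13.0)] [16.6 -0.5 51.4]
202 [np.float64(12.0), np.float64(12.0), np.float64(13.0), np.float64(13.0), np.float64(96.0), np.float64(96.0), np.float64(95.0), np.float64(12.0), np.float64(12.0), np.float64(12.0), np.float64(12.0)] [11.3 -0.5 52.3]
208 [np.float64(14.0), np.float64(13.0), np.float64(104.0), np.float64(13.0), np.float64(103.0), np.float64(104.0), np.float64(105.0), np.float64(12.0), np.float64(105.0), np.float64(12.0), np.float64(13.0)] [ 9.3 -0.5 44. ]
214 [np.float64(13.0), np.float64(12.0), np.float64(106.0), np.float64(12.0), np.float64(118.0
[... 999 characters left out ...]
4(15.0)] [-5.  -0.5 21.1]
244 [np.float64(12.0), np.float64(13.0), np.float64(70.0), np.float64(75.0), np.float64(97.0), np.float64(99.0), np.float64(99.0), np.float64(90.0), np.float64(69.0), np.float64(69.0), np.float64(13.0)] [-23.6  -0.5  48.8]
250 [np.float64(12.0), np.float64(175.0), np.float64(88.0), np.float64(88.0), np.float64(97.0), np.float64(99.0), np.float64(98.0), np.float64(89.0), np.float64(86.0), np.float64(176.0), np.float64(12.0)] [-29.3  -0.5  49.4]
256 [np.float64(176.0), np.float64(182.0), np.float64(93.0), np.float64(99.0), np.float64(99.0), np.float64(99.0), np.float64(99.0), np.float64(99.0), np.float64(94.0), np.float64(183.0), np.float64(183.0)] [-34.6  -0.5  48.9]
```

View pics/w7z.png

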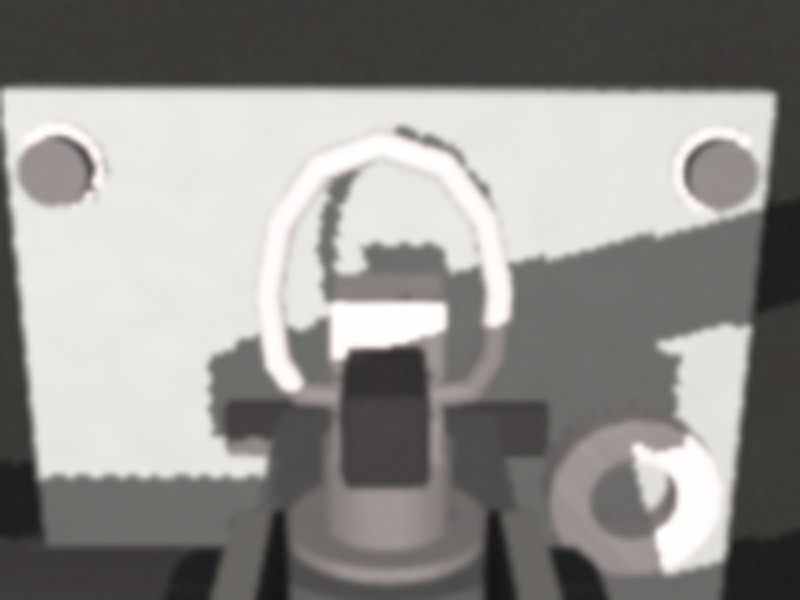

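The linchpin is seated: head top at 126 mm and ring open outwards over the free end, bow at crop (380,147). Next I'll shut the fingers, move out over the bow and stop about 6 mm above it.

Emit:
play_rows(
  xyz=[
    [15, 0, 0],
    [30, 0, 0],
    [42, 0, 0],
    [46, 0, 0],
    [46, 0, 10],
    [46, 0, 20],
    [46, 0, 32],
    [46, 0, 42],
    [46, 0, 50],
    [46, 0, 50],
  ],
  rot=[
    [0, 0, 0],
    [0, 0, 0],
    [0, 0, 0],
    [0, 0, 0],
    [0, 0, 0],
    [0, 0, 0],
    [0, 0, 0],
    [0, 0, 0],
    [0, 0, 0],
    [0, 0, 0],
  ],
  grip=[0.2, 0, 0, 0, 0, 0, 0, 0, 0, 0],
)

```text
time_s: 21.75
eef_pos: [0.5224, 0.0758, 0.0961]
eef_rot: [-0.001, -0.599, 0.801, 0.001]
wrist_force: [0.5, 0.4, 0.5]
opening: -0.0
grasp_force: 0.0
```

```bash
python3 st.py
```

```text
21.75 pos [522.39  75.8   96.13] yaw -106.36 tilt [0.0003 0.0015] Ftool [-0.5 -0.4 -0.5] Mtool [ 0.03 -0.04  0.01] -0.0
```

Emit:
play_rows(
  xyz=[
    [0, 0, 1],
    [0, 0, 2],
    [0, 0, 3],
    [0, 0, 4],
    [0, 0, 5],
    [0, 0, 6],
    [0, 0, 7],
    [0, 0, 8],
    [0, 0, 9],
    [0, 0, 9],
  ],
  rot=[
    [0, 0, 0],
    [0, 0, 0],
    [0, 0, 0],
    [0, 0, 0],
    [0, 0, 0],
    [0, 0, 0],
    [0, 0, 0],
    [0, 0, 0],
    [0, 0, 0],
    [0, 0, 0],
  ],
  grip=[0, 0, 0, 0, 0, 0, 0, 0, 0, 0],
)

```text
time_s: 23.0
eef_pos: [0.5238, 0.0748, 0.0893]
eef_rot: [0.0, -0.599, 0.801, -0.001]
wrist_force: [-2.9, -3.5, 9.0]
opening: -0.0
grasp_force: 4.9
```

```bash
python3 st.py
```

```text
23.0 pos [523.84  74.84  89.33] yaw -106.36 tilt [ 0.001  -0.0021] Ftool [ 4.1  1.8 -9. ] Mtool [-0.32  0.8   0.02] -0.0
```

The ring is in contact at about 9 N. Continuing along its arc.

Emit:
play_rows(
  xyz=[
    [0, 0, 1],
    [0, 0, 2],
    [0, 0, 3],
    [0, 0, 4],
    [0, 0, 5],
    [0, 0, 6],
    [0, 0, 7],
    [0, 0, 8],
    [0, 0, 8],
    [0, 0, 8],
  ],
  rot=[
    [0, 0, 0],
    [0, 0, 0],
    [0, 0, 0],
    [0, 0, 0],
    [0, 0, 0],
    [0, 0, 0],
    [0, 0, 0],
    [0, 0, 0],
    [0, 0, 0],
    [0, 0, 0],
  ],
  grip=[0, 0, 0, 0, 0, 0, 0, 0, 0, 0],
)

```text
time_s: 24.25
eef_pos: [0.5236, 0.0745, 0.081]
eef_rot: [-0.0, -0.599, 0.801, -0.001]
wrist_force: [-2.5, -5.0, 7.5]
opening: 0.001
grasp_force: 3.8
```

```bash
python3 st.py
python3 - <<'E'
from h import *
c=__import__("bench").vision.camera("top");P=cloud(c,c["extrinsics"])*1000
cv2.imwrite("pics/t2.png",cv2.resize(c["color"][170:270,130:250,::-1],None,fx=5,fy=5))
E
```

```text
24.25 pos [523.64  74.5   81.02] yaw -106.36 tilt [ 0.0016 -0.0018] Ftool [ 5.5  0.9 -7.5] Mtool [-0.18  1.03  0.03] 0.001
```

Emit:
play_rows(
  xyz=[
    [0, 0, 1.5],
    [0, 0, 3],
    [0, 0, 4.5],
    [0, 0, 6],
    [0, 0, 7.5],
    [0, 0, 9],
    [0, 0, 10.5],
    [0, 0, 12],
    [0, 0, 12],
    [0, 0, 12],
  ],
  rot=[
    [0, 0, 0],
    [0, 0, 0],
    [0, 0, 0],
    [0, 0, 0],
    [0, 0, 0],
    [0, 0, 0],
    [0, 0, 0],
    [0, 0, 0],
    [0, 0, 0],
    [0, 0, 0],
  ],
  grip=[0, 0, 0, 0, 0, 0, 0, 0, 0, 0],
)

```text
time_s: 25.55
eef_pos: [0.524, 0.0759, 0.0689]
eef_rot: [0.001, -0.599, 0.801, -0.001]
wrist_force: [-0.2, 0.5, 4.9]
opening: 0.005
grasp_force: 2.8
```

```bash
python3 st.py
```

```text
25.55 pos [524.02  75.88  68.9 ] yaw -106.37 tilt [-0.001  -0.0021] Ftool [-0.4  0.3 -4.9] Mtool [-0.05 -0.12  0.08] 0.005
```

Emit:
play_rows(
  xyz=[
    [0, 0, 1.5],
    [0, 0, 3],
    [-0.5, 0, 4.5],
    [-1, 0, 6],
    [-1, 0, 7.5],
    [-1.5, 0, 9],
    [-2, 0, 10.5],
    [-2, 0, 12],
    [-2, 0, 13.5],
    [-2, 0, 15],
  ],
  rot=[
    [0, 0, 0],
    [0, 0, 0],
    [0, 0, 0],
    [0, 0, 0],
    [0, 0, 0],
    [0, 0, 0],
    [0, 0, 0],
    [0, 0, 0],
    [0, 0, 0],
    [0, 0, 0],
  ],
  grip=[0, 0, 0, 0, 0, 0, 0, 0, 0, 0],
)

```text
time_s: 26.8
eef_pos: [0.5253, 0.0786, 0.0543]
eef_rot: [0.002, -0.599, 0.801, -0.0]
wrist_force: [0.7, 3.9, 6.1]
opening: 0.002
grasp_force: 3.2
```

```bash
python3 st.py
```

```text
26.8 pos [525.3   78.65  54.27] yaw -106.38 tilt [-0.0028 -0.0032] Ftool [-3.9  0.4 -6.1] Mtool [-0.01 -0.75 -0.07] 0.002
```

Emit:
play_rows(
  xyz=[
    [-0.5, 0, 1],
    [-1, 0, 2],
    [-1.5, 0, 3],
    [-2, 0, 4],
    [-2.5, 0, 5],
    [-3, 0, 6],
    [-3.5, 0, 7],
    [-4, 0, 8],
    [-4, 0, 9],
    [-4, 0, 10],
  ],
  rot=[
    [0, 0, 0],
    [0, 0, 0],
    [0, 0, 0],
    [0, 0, 0],
    [0, 0, 0],
    [0, 0, 0],
    [0, 0, 0],
    [0, 0, 0],
    [0, 0, 0],
    [0, 0, 0],
  ],
  grip=[0, 0, 0, 0, 0, 0, 0, 0, 0, 0],
)

```text
time_s: 28.05
eef_pos: [0.5247, 0.0814, 0.0429]
eef_rot: [-0.0, -0.599, 0.801, -0.0]
wrist_force: [0.1, 0.0, -1.0]
opening: 0.002
grasp_force: 0.0
```

```bash
python3 st.py
```

```text
28.05 pos [524.65  81.39  42.92] yaw -106.36 tilt [0.0001 0.    ] Ftool [-0.  -0.1  1. ] Mtool [ 0.03 -0.03 -0.03] 0.002
```

The force dropped to zero, so the ring has snapped over. Retreating, then looking.

Emit:
play_rows(
  xyz=[
    [1, 0, -10],
    [3, 0, -25],
    [3, 0, -50],
    [3, 0, -80],
    [3, 0, -110],
    [3, 0, -120],
    [3, 0, -120],
    [3, 0, -120],
    [3, 0, -120],
    [3, 0, -120],
  ],
  rot=[
    [0, 0, 0],
    [0, 0, 0],
    [0, 0, 0],
    [0, 0, 0],
    [0, 0, 0],
    [0, 0, 0],
    [0, 0, 0],
    [0, 0, 0],
    [0, 0, 0],
    [0, 0, 0],
  ],
  grip=[0, 0, 0, 0, 0, 0, 0, 0, 0, 0],
)

```text
time_s: 29.3
eef_pos: [0.5233, 0.0786, 0.1621]
eef_rot: [-0.001, -0.599, 0.801, 0.001]
wrist_force: [0.1, -0.6, 0.2]
opening: -0.002
grasp_force: 0.0
```

```bash
python3 st.py
python3 - <<'E'
from h import *
ob,w,T,B=wrist("w8");P=cloud(w,T)*1000
D=(P[...,:2]-[535.8,119.8]);d=-SY*1;ox=D@d;oy=D@(-SX);Z=P[...,2]   # ox along free-end direction
m=(abs(oy)<35)&(ox>-15)&(ox<60)&(Z>18)&(Z<140)
for a in range(-15,60,5):
    k=m&(ox>=a)&(ox<a+5);print(a,k.sum(),[round(float(x)) for x in (Z[k].max(),oy[k].min(),oy[k].max())] if k.any() else "")
h=m&(Z>120);print("head",np.median(Z[h]),ox[h].min(),ox[h].max(),oy[h].min(),oy[h].max())
s=m&(abs(oy)>14)&(ox>-10)&(ox<12);print("ring sides z",np.percentile(Z[s],[0,25,50,75,100]),np.percentile(ox[s],[0,50,100]),np.percentile(oy[s],[0,20,80,100]))
c=w["color"];x,y,W,H=220,140,200,150
cv2.imwrite("pics/w8z.png",cv2.resize(c[y:y+H,x:x+W,::-1],None,fx=4,fy=4,interpolation=cv2.INTER_CUBIC))
E
```

```text
29.3 pos [523.32  78.59 162.15] yaw -106.36 tilt [0.0003 0.0015] Ftool [ 0.6 -0.3 -0.2] Mtool [-0.05  0.01 -0.02] -0.002
-15 0 
-10 0 
-5 1 [65, -15, -15]
0 275 [105, -23, 23]
5 38 [102, -11, 22]
10 152 [101, -11, 10]
15 300 [98, -11, 11]
20 0 
25 0 
30 0 
35 0 
40 0 
45 0 
50 0 
55 0
  return _methods._mean(a, axis=axis, dtype=dtype,
  ret = ret.dtype.type(ret / rcount)
Traceback (most recent call last):
ValueError: zero-size array to reduction operation minimum which has no identity
```

The ring is now vertical around the pin: sides at 0–5 mm out, ±23 mm wide, nothing beyond the end face. I'll back off so I can see the head.

Emit:
play_rows(
  xyz=[
    [15, 0, -5],
    [30, 0, -10],
    [45, 0, -15],
    [50, 0, -20],
    [50, 0, -20],
    [50, 0, -20],
    [50, 0, -20],
    [50, 0, -20],
    [50, 0, -20],
    [50, 0, -20],
  ],
  rot=[
    [0, 0, 0],
    [0, 0.12, 0],
    [0, 0.24, 0],
    [0, 0.36, 0],
    [0, 0.4, 0],
    [0, 0.4, 0],
    [0, 0.4, 0],
    [0, 0.4, 0],
    [0, 0.4, 0],
    [0, 0.4, 0],
  ],
  grip=[0, 0, 0, 0, 0, 0, 0, 0, 0, 0],
)

```text
time_s: 30.6
eef_pos: [0.5097, 0.0304, 0.1831]
eef_rot: [-0.159, -0.587, 0.785, -0.119]
wrist_force: [-0.3, 0.5, 0.0]
opening: 0.001
grasp_force: 0.0
```

```bash
python3 st.py
python3 - <<'E'
from h import *
ob,w,T,B=wrist("w9");P=cloud(w,T)*1000
for n,P in(("wrist",P),("scene",None)):
    if P is None:
        c=__import__("bench").vision.camera("scene");P=cloud(c,c["extrinsics"])*1000
    D=P[...,:2]-[535.8,119.8];ox=D@-SY;oy=D@-SX;Z=P[...,2]
    m=(abs(oy)<35)&(ox>-15)&(ox<30)&(Z>18)&(Z<140)
    h=m&(Z>118)
    if h.any(): print(n,"head",h.sum(),np.percentile(Z[h],[50,95]),ox[h].min(),ox[h].max(),oy[h].min(),oy[h].max())
    s=m&(ox>-12)&(ox<14)&(Z<72)
    if s.any(): print("below pin",s.sum(),np.percentile(Z[s],[2,25,50]),np.percentile(ox[s],[5,50,95]),np.percentile(oy[s],[2,50,98]))
r=np.linalg.inv(T)@np.array([.5358,.1198,.09,1]);K=w["camera_matrix"];u,v=(K@r[:3]/r[2])[:2];print(u,v)
x=int(np.clip(u-80,0,480));y=int(np.clip(v-60,0,280))
a=cv2.resize(w["color"][y:y+120,x:x+160,::-1],(800,600),interpolation=cv2.INTER_CUBIC);cv2.imwrite("pics/w9z.png",a)
E
```

```text
30.6 pos [509.72  30.4  183.1 ] yaw -106.39 tilt [ 0.3892 -0.0001] Ftool [-0.4  0.4 -0.2] Mtool [-0.04 -0.24 -0.01] 0.001
wrist head 191 [126.14745265 127.47574566] 1.0585279310442475 11.58096054524011 -5.562956375365525 4.900910407262775
scene head 110 [124.63367104 126.72809041] -10.421993879232787 9.079022758063779 -9.444017169779915 7.151187134816794
below pin 40 [55.17351288 58.60296663 61.50029568] [-3.27574101 -1.69710307  2.14846071] [-21.52269539 -13.5014992   -3.94002992]
316.8235837815189 339.6665625747558
```

View pics/w9z.png

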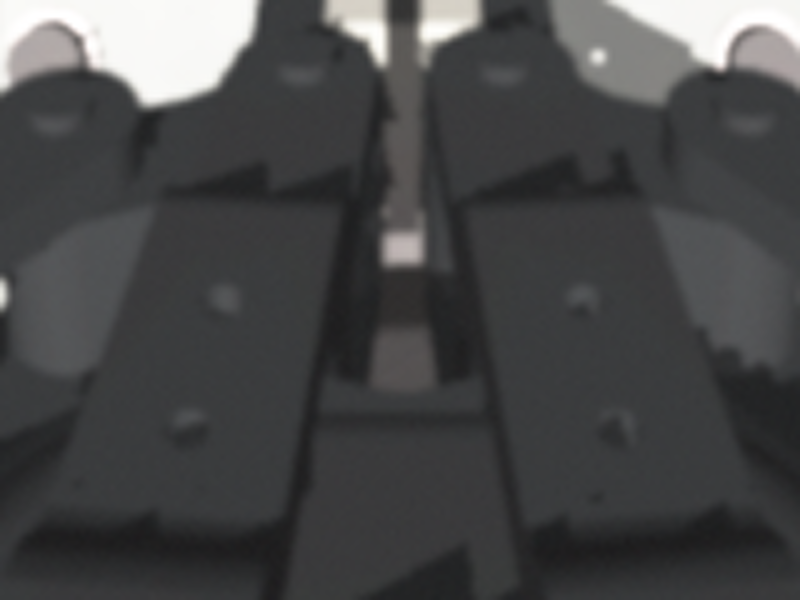

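The fingers block most of this view, with the head top just visible at about (405,355). The depth readings settle it: head top at 126 mm, so it is seated. The ring wire hangs vertically within -3 to +2 mm of the pin axis and reaches down to about 55 mm, under the tip. The robot is clear.

```bash
python3 -c "
from bench import ctrl; print(ctrl.hand_in())"
```

```text
the job is handed in; nothing more can be done
None
```

The job is handed in at about 31 s: the linchpin is fully home in the hitch pin, and the ring was swung over the free end and is snapped shut round the pin and under the linchpin's tip, going by the depth readings and contact forces. One slip on the way: while gripping the linchpin in the rack, the fingertips pressed its ring stubs at about 22 N until I re-gripped higher.

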